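# Get the last bracket out of a bin with a spring-closed flap

## Task

Get the last steel bracket out of the red bin. The bin's clear flap springs shut, so lift it with the steel prop bar and lay the bar in the two slotted rests behind the bin to hold the flap open; then take the bracket out, set it flat in the dark tool tray, and press the tally counter's plunger right down to its stop to log it. Finally take the bar out again so that the flap springs shut over the bin, and lay the bar flat on the bench clear of the bin, leaving the things around undisturbed.

Things in the scene. Friction and masses are not known exactly. Their poses are not given: they have to be found in the camera images.
- carrier: Grey steel carrier on feet, fixed to the bench, holding a red bin 190 x 120 x 52 mm, label to its front. Origin at bench height under the bin's centre; z up, -x to the bin's front. The bin's inside is 174 mm (x) by 104 mm (y), walls 6 mm; inner floor 13 mm, rim 62 mm above the bench. The carrier's base, top 10 mm high, reaches 104 mm to the front, 75 mm to the sides, 130 mm to the back.
- rest_mid (a point): Where the middle of the bar's axis lies once seated (carrier x 98, y 0, z 121.5 mm; carrier's axes), midway between two upright steel rests behind the bin: 5 mm plates at y = +65 and -65, 46 mm wide in x. Each has a slot open to the top, 22 mm wide (x = 91 to 113), its bottom 114.5 and prong tops 147 mm above the bench. The flap presses the seated bar against the slots' front side.
- flap (a joint): Opening angle of the clear plastic flap: 0 shut on the bin's rim, 1.57 upright, stop at 1.9. Hinge along the carrier's y at x 102, z 66.5 mm, at the bin's back edge. The flap is 220 mm from hinge to free edge, 116 mm wide (y -58 to +58), 3 mm thick. A damped spring always closes it: about 0.2 N m (1 N at the free edge). With the bar seated it stands at about 1.65.
- flap_lip (a point): Middle of the underside of the flap's free edge, an aluminium strip. Shut, it lies 64 mm above the bench and reaches 22 mm out in front of the bin's front wall, so that the bar can be brought under it from the front. The point turns with the flap (carrier's axes when shut).
- bar_grip (a point): Centre of the prop bar's square black grip (22 x 22 mm, 58 mm long), the place to hold it. The rest is round steel bar of 14 mm diameter; the bar runs along the point's y axis, 230 mm over all, 0.14 kg; +y points from the steel to the grip's outer end. It lies loose on the bench, its axis 11 mm above it.
- bar_mid (a point): Middle of the bar's bare steel length, on its axis, 109 mm from the grip's centre; same axes. Bare steel reaches 80 mm either side of it; beyond are the grip on one side and a 22 x 22 x 12 mm black foot on the other, which both stay outside the rests.
- bracket_center (a point): Centre (half-way up) of the steel bracket, a U-shaped channel open at the top, 40 mm wide (its x), 72 mm long (its y), 38 mm high, sheet 3 mm thick, 0.12 kg. It stands on the bin's floor, its length roughly across the bin; hold it over its 40 mm width.
- tray: Shallow dark tool tray fixed on the bench, 142 mm (its x) by 242 mm (its y) and 17 mm high, floor 2 mm above the bench, inside 130 x 230 mm. Origin under its centre.
- plunger_top (a point): Centre of the top of the tally counter's round steel plunger head (26 mm diameter), which moves with it; up, it is 71 mm above the bench. The counter is a small grey box, 50 x 62 x 40 mm, with number wheels at its front, fixed on the dark far mat, which is 6 mm higher than the white bench band where the rest of the work stands.
- plunger (a joint): How far the plunger is pressed: 0 up, 0.012 m at its lower stop. A spring pushes it back up: 2 N at first, 6 N at the stop.
- bottle: Bystander: white dispenser bottle, 60 x 60 x 138 mm. Origin under its centre.
- swabs: Bystander: clear jar of swabs, 53 mm across, 81 mm high. Origin under its centre.
- tape: Bystander: green tape roll lying flat, 96 mm across, 24 mm high. Origin under its centre.

How it is judged:
By the outcome, as a careful person would: the job done as asked, in the order asked, and still so for the second after the job is handed in, with the robot touching nothing.
It also fails if it takes over 72 s, if anything falls off the work surface, if the arm or the gripper's body presses on something with over 40 N, if the wrist force passes 120 N, or if a joint passes its speed limit or range.

## Robot

A 6-joint arm with a two-finger parallel gripper is mounted at the origin on the work surface; the furniture and walls round the work are solid. World frame = base frame: x ahead of the robot, y to its left, z up, the work surface at z = 0. Lengths are in m, angles in rad, forces in N, time in s.
With the tool pointing down it reaches from about 0.375 to 0.9 m from the base axis. Payload 3.1 kg.
Tool frame: the origin (TCP) lies midway between the tips of the shut fingers; the grasp point (between the pads) lies 19 mm behind it; z points along the fingers, y is the line along which they close (so a half turn about z gives the same grasp; the last joint's range is limited). The gripper opens to 85 mm and grips with 20 to 120 N. Pads are 22 mm wide; open, the fingers measure 114 mm over their backs; the gripper's body (76 mm by 85 mm) begins 54 mm behind the grasp point. The pads swing forward as they close: fully open they stand 13 mm farther back than shut.
Start: joints at [-1.468, 0.527, 1.433, -0, 1.181, -0.178], TCP at [0.174, -0.6, 0.231] pointing down, gripper open.
Joint ranges: [-3.08, 3.08], [-0.75, 2.2], [0.22, 2.44], [-1.43, 4.57], [0, 2.65], [-2.85, 2.85]. Speed limits (rad/s): [2.79, 2.79, 3.14, 3.14, 3.14, 3.14].

## Interface

Orientations are given as a unit quaternion [x, y, z, w].
In Python, from station import manip gives the robot as it stands.
- The arm moves only by the tool step_arm, never from a script. Its argument "targets" is text: rows parted by semicolons, each of 4 numbers parted by spaces: the shift along the tool's x, y, z in mm, then the turn about the tool's z in degrees. A call has 1 to 12 rows; each row is the pose to reach, as a shift and turn from the pose commanded when the call began, along the tool's axes at that moment; what a row does not reach only later rows make up. A row lasts 1/10 s, in which the tool goes at most 50 mm and 8.59 degrees, less where a joint would pass 70% of its speed; a pose out of reach is approached as far as the arm can. A call with a gripper value outside its range is refused whole. "gripper" is the closure, from 0 (fully open) to 1 (shut), set as the call begins (left out, the last holds). The fingers move at their own pace and stop on an object; "squeeze" is the grip in N (left out, the last holds). Time passes only in rows, so rows that repeat a pose let the fingers close. It gives the time, the measured TCP pose, the force, the opening and the grip force at its end, in the units of the state.
- manip.sense(): the state, without advancing time (a new reading comes with each control period).
- manip.snapshot(name): name is "scene" or "top" or "wrist"; returns the picture (420x560x3 uint8, red, green, blue); there is no depth.
- manip.get_calibration(name): a dict with "fov_y" (degrees; the focal length in pixels is half the picture's height over the tangent of half this angle, whatever the lens; pixels are square), "cx", "cy" (the principal point, pixels), "extrinsics" (4x4, takes a point from camera to world coordinates); the wrist camera has in their place "tool_from_camera" (4x4, takes a point from camera to tool coordinates, whose origin is the TCP and whose axes are the flange's). Camera axes: x right, y down, z forward; pixel columns grow to the right and rows downward; lengths in m; the calibration is good to about 2 mm. A picture is of the moment at which its call begins: read the wrist's pose just before it. get_calibration takes no time and is no camera call.
- manip.sign_off(): hands the job in; it is judged then, once.
Trained networks look in the newest picture that a camera, given by its name, has taken for a name from the list of things; names that differ only in an ending like _2 or _b are one class to them, and where a whole thing is asked for, a point or a joint stands for the part that bears it (a point fixed in the world has none). Each returns a list of dicts, best first, with "p" (0 to 1); they miss things now and then, are a little off and sometimes report something else, mostly with a low value. They report only what shows in the picture. A call takes as long as a camera call.
- manip.recognise(camera, query): "position" ([column, row] in pixels, amid what is visible of it).
- manip.masks_of(camera, query): "pixels" (420x560 bool, what is visible of it) and "position" ([column, row] in pixels, amid what is visible of it).
- manip.mark_of(camera, query): "position" ([column, row] in pixels: a listed point, or the origin of a listed thing).
The state is a dict: "t": time; "q": joint angles; "qd": joint speeds; "tau": joint torques, N m; "tcp_pos": TCP position; "tool_rot": TCP orientation; "force": force on the tool from outside, world axes, zero at the start; "ft_torque": the same for the moment, N m; "finger_gap": opening from 0.0 (shut) to 1.0 (fully open); "gripper_force": force on a finger pad.
Only numpy, scipy, OpenCV 4.12 (cv2) and the standard library are available. Lean on these libraries where they do the work, as an engineer would, in place of code of your own. Each camera call takes 0.05 s, during which the arm holds its last target. There are 200 camera calls.

## Working session

There is one attempt and no reset: what is moved stays moved. The work goes in short steps, Python scripts to look and compute and a tool call to move; the robot and the scene stay as the last step left them, time stands still between calls to the robot, and variables do not carry over. Pictures are saved under pics/ and viewed, at most 13 in all, crops included, and the job is handed in when it is done.

Besides the shell and the picture viewer there is one more tool, called after "Emit:" as a command line: name --argument value ..., lists and objects as JSON in quotes. step_arm: Moves the arm, as the interface text tells. Its arguments: {"type":"object","properties":{"targets":{"type":"string"},"gripper":{"type":"number"},"squeeze":{"type":"number"}},"required":["targets"]}

```bash
ls; mkdir -p pics
cat > h.py <<'E'
from station import manip
import numpy as np, cv2
from scipy.spatial.transform import Rotation as R
def cam(n):
    c=manip.get_calibration(n); f=210/np.tan(np.radians(c['fov_y'])/2)
    if n=='wrist':
        s=manip.sense(); T=np.eye(4); T[:3,:3]=R.from_quat(s['tool_rot']).as_matrix(); T[:3,3]=s['tcp_pos']
        E=T@np.array(c['tool_from_camera'])
    else: E=np.array(c['extrinsics'])
    return f,c['cx'],c['cy'],E
def ray(C,p):
    f,cx,cy,E=C; d=E[:3,:3]@np.array([(p[0]-cx)/f,(p[1]-cy)/f,1.]); return E[:3,3],d
def atz(C,p,z):
    o,d=ray(C,p); return o+d*(z-o[2])/d[2]
def proj(C,P):
    f,cx,cy,E=C; q=E[:3,:3].T@(np.array(P)-E[:3,3]); return np.array([cx+f*q[0]/q[2],cy+f*q[1]/q[2]])
def snap(n,name=None):
    C=cam(n); im=manip.snapshot(n)
    if name: cv2.imwrite('pics/'+name+'.png',im[:,:,::-1])
    return C,im
def tri(rs):
    A=np.zeros((3,3));b=np.zeros(3)
    for o,d in rs:
        d=d/np.linalg.norm(d);M=np.eye(3)-np.outer(d,d);A+=M;b+=M@o
    return np.linalg.solve(A,b)
E
python3 - <<'E'
from h import *
np.set_printoptions(precision=3,suppress=True)
s=manip.sense();print(s['t'],s['tcp_pos'],R.from_quat(s['tool_rot']).as_matrix())
Z=dict(carrier=0,flap_lip=.064,bar_grip=.011,bar_mid=.011,bracket_center=.032,tray=0,plunger_top=.077,bottle=0,swabs=0,tape=0,rest_mid=.1215)
for n in('scene','top'):
    C,im=snap(n,n+'0'); print(n,C[3][:3,3])
    for k,z in Z.items():
        m=manip.mark_of(n,k)
        print(k,[(round(d['p'],2),np.round(d['position']),atz(C,d['position'],z)) for d in m[:2]])
E
```

```text
pics
0.0 [ 0.174 -0.6    0.23 ] [[ 0.961  0.278 -0.   ]
 [ 0.278 -0.961  0.002]
 [ 0.    -0.002 -1.   ]]
scene [0.016 0.721 1.053]
carrier [(0.75, array([317., 198.]), array([ 0.551, -0.259,  0.   ]))]
flap_lip [(0.78, array([342., 205.]), array([ 0.44 , -0.221,  0.064]))]
bar_grip [(0.75, array([254., 272.]), array([0.523, 0.109, 0.011])), (0.45, array([253., 346.]), array([0.386, 0.288, 0.011]))]
bar_mid [(0.93, array([285., 254.]), array([0.493, 0.005, 0.011]))]
bracket_center [(0.62, array([300., 151.]), array([ 0.715, -0.396,  0.032]))]
tray [(0.61, array([252., 347.]), array([0.39 , 0.287, 0.   ])), (0.29, array([150., 294.]), array([0.708, 0.328, 0.   ]))]
plunger_top [(0.6, array([181., 276.]), array([0.635, 0.271, 0.077]))]
bottle [(0.61, array([169., 261.]), array([0.747, 0.22 , 0.   ]))]
swabs [(0.67, array([148., 294.]), array([0.71 , 0.333, 0.   ]))]
tape [(0.67, array([333., 159.]), array([ 0.614, -0.463,  0.   ]))]
rest_mid [(0.8, array([299., 153.]), array([ 0.651, -0.287,  0.121]))]
top [ 0.406 -0.063  1.16 ]
carrier [(0.7, array([361., 218.]), array([ 0.561, -0.278,  0.   ]))]
flap_lip [(0.81, array([351., 257.]), array([ 0.447, -0.239,  0.064])), (0.45, array([169., 180.]), array([0.649, 0.265, 0.064]))]
bar_grip [(0.85, array([228., 232.]), array([0.513, 0.102, 0.011]))]
bar_mid [(0.79, array([265., 238.]), array([ 0.499, -0.003,  0.011]))]
bracket_center []
tray [(0.66, array([159., 272.]), array([0.395, 0.295, 0.   ]))]
plunger_top [(0.59, array([169., 182.]), array([0.641, 0.262, 0.077]))]
bottle [(0.8, array([196., 147.]), array([ 0.765,  0.21 , -0.   ]))]
swabs [(0.73, array([154., 163.]), array([0.715, 0.333, 0.   ]))]
tape [(0.77, array([428., 200.]), array([ 0.621, -0.476,  0.   ]))]
rest_mid [(0.63, array([380., 178.]), array([ 0.655, -0.308,  0.121])), (0.32, array([164., 272.]), array([0.397, 0.245, 0.121]))]
```

```bash
python3 -c "
import cv2
a=cv2.imread('pics/scene0.png');b=cv2.imread('pics/top0.png')
cv2.imwrite('pics/s1.png',cv2.resize(a[80:380,100:460],None,fx=2,fy=2,interpolation=2));cv2.imwrite('pics/t1.png',cv2.resize(b[110:350,90:490],None,fx=2,fy=2,interpolation=2))"
```

```text
(no output)
```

View pics/s1.png

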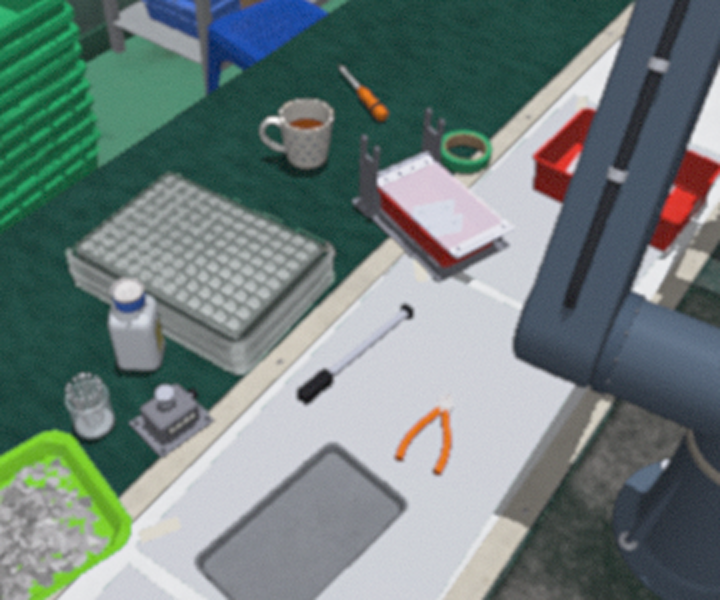

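View pics/t1.png

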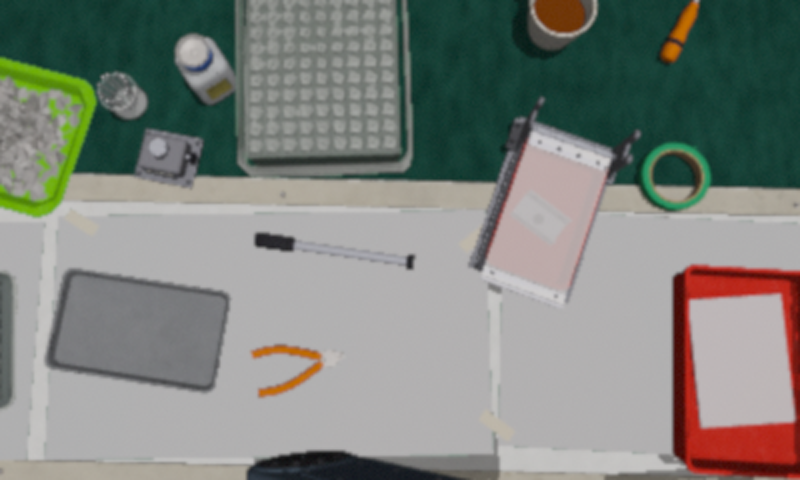

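The scene view shows the carrier with its flap shut at about (317,198) in full-picture pixels and the bar at about (254,272) to (300,235). The tray is at (252,347) and the counter at (181,276). The top view agrees with this, and a pale shape under the flap at (360,217) is the bracket or a label. Next I'll look from close by.

```bash
cat >> h.py <<'E'
np.set_printoptions(precision=4,suppress=True)
def go(P,ydir=None,rot=None):
    """shift (mm) and turn (deg) from the present pose; ydir = wanted world direction of tool y (either sense)"""
    s=manip.sense();M=R.from_quat(s['tool_rot']).as_matrix()
    d=M.T@(np.array(P)-s['tcp_pos'])*1000;a=0
    if ydir is not None:
        v=M.T@np.array([ydir[0],ydir[1],0]);a=-np.degrees(np.arctan2(v[0],v[1])); a=(a+90)%180-90
    print('shift',d.round(1),'turn',round(a,1))
E
python3 - <<'E'
from h import *
print(manip.get_calibration('wrist'))
go([.5,-.2,.38],[.95,-.31]); go([.513,.105,.25],[.99,-.138])
E
```

```text
{'fov_y': 63.43097722198615, 'cx': 279.9560189840962, 'cy': 211.5904732112664, 'tool_from_camera': array([[ 0.0016, -0.9635, -0.2677,  0.0686],
       [ 1.    ,  0.0012,  0.0017,  0.0001],
       [-0.0013, -0.2677,  0.9635, -0.1417],
       [ 0.    ,  0.    ,  0.    ,  1.    ]])}
shift [ 424.6 -293.8 -148.7] turn -55.8
shift [ 521.9 -583.2  -18.7] turn -65.9
```

Emit:
step_arm --targets "0 0 -140 0;100 0 -150 0;425 -294 -149 -56;425 -294 -149 -56;425 -294 -149 -56;425 -294 -149 -56;425 -294 -149 -56;425 -294 -149 -56;425 -294 -149 -56;425 -294 -149 -56;425 -294 -149 -56;425 -294 -149 -56" --gripper 0

```text
t: 2.4
tcp_pos: [0.5014, -0.1974, 0.381]
tool_rot: [0.808, 0.589, 0.0, 0.0]
force: [0.2, -0.2, 0.2]
finger_gap: 0.999
gripper_force: 0.0
```

Emit:
step_arm --targets "0 0 0 0;0 0 0 0;0 0 0 0"

```text
t: 2.7
tcp_pos: [0.4997, -0.2004, 0.38]
tool_rot: [0.809, 0.588, -0.0, -0.0]
force: [0.1, 0.2, 0.4]
finger_gap: 1.001
gripper_force: 0.0
```

Run:
```python
from h import *
s=manip.sense();print(s['t'],s['tcp_pos'],s['qd'])
C,im=snap('wrist','w1')
Z=dict(carrier=0,flap_lip=.064,bracket_center=.032,rest_mid=.1215,bar_mid=.011,bar_grip=.011)
for k,z in Z.items():
    m=manip.mark_of('wrist',k)
    print(k,[(round(d['p'],2),np.round(d['position']),atz(C,d['position'],z)) for d in m[:2]])
for k in ('bar_mid','bar_grip'):pass
```

```text
2.7 [ 0.4997 -0.2004  0.38  ] [-0.0204  0.0012  0.0027  0.0048  0.0002  0.0016]
carrier [(0.96, array([334., 195.]), array([ 0.5666, -0.2753,  0.    ]))]
flap_lip [(0.6, array([255., 201.]), array([ 0.4541, -0.2324,  0.064 ]))]
bracket_center []
rest_mid [(0.85, array([426., 216.]), array([ 0.6567, -0.303 ,  0.1215]))]
bar_mid [(0.79, array([239.,  25.]), array([ 0.5055, -0.0057,  0.011 ])), (0.43, array([254., 199.]), array([ 0.4461, -0.2404,  0.011 ]))]
bar_grip []
```

View pics/w1.png

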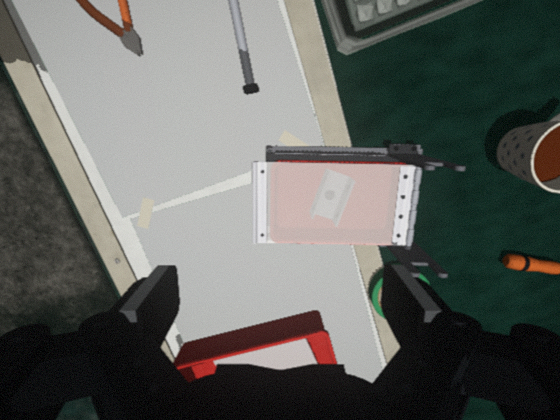

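The wrist view shows the flap's free edge running from (253,161) to (255,243). The rear prong tips are near (465,168) and (445,274), the bar foot at (250,88), and the bracket inside the bin at (332,196), turned about 20°.

Run:
```python
from h import *
C=cam('wrist')
a=atz(C,(253,161),.067);b=atz(C,(255,243),.067);print('lip',a,b,np.linalg.norm(a-b),(a+b)/2, np.degrees(np.arctan2(*(a-b)[[1,0]]))-90)
a=atz(C,(465,168),.147);b=atz(C,(445,274),.147);print('prong',a,b,np.linalg.norm(a-b),(a+b)/2,np.degrees(np.arctan2(*(a-b)[[1,0]]))-90)
for n,p in dict(tl=(318,220),bl=(334,166),tr=(356,178),br=(339,223)).items(): print(n,atz(C,p,.051))
print('foot',atz(C,(250,88),.011), 'shaft end', atz(C,(249,82),.011),atz(C,(233,0),.011))
# hypothesis overlay
def ov(o,th,name):
    im=cv2.imread('pics/w1.png');im=cv2.resize(im,None,fx=2,fy=2,interpolation=2)
    Rm=np.array([[np.cos(th),-np.sin(th)],[np.sin(th),np.cos(th)]])
    W=lambda x,y,z:np.r_[o+Rm@[x,y],z]
    def poly(ps,c):
        q=np.array([proj(C,W(*np.array(p)/1000))*2+.5 for p in ps]);cv2.polylines(im,[q.round().astype(int)],True,c,1)
    poly([(-118,-58,67),(-118,58,67),(102,58,67),(102,-58,67)],(0,255,0))
    for y in(62.5,67.5,-62.5,-67.5):
        poly([(75,y,10),(75,y,147),(91,y,147),(91,y,114.5),(113,y,114.5),(113,y,147),(121,y,147),(121,y,10)],(255,255,0))
    poly([(-104,-75,10),(-104,75,10),(130,75,10),(130,-75,10)],(0,255,255))
    cv2.imwrite(name,im[240:640,420:1020])
c=np.array([.5630,-.275]);ov(c,np.radians(-18.),'pics/o1.png')
```

```text
lip [ 0.4704 -0.1792  0.067 ] [ 0.435  -0.2903  0.067 ] 0.11660944511189837 [ 0.4527 -0.2347  0.067 ] -17.669171209185563
prong [ 0.7001 -0.2508  0.147 ] [ 0.6557 -0.3713  0.147 ] 0.12848093072165218 [ 0.6779 -0.311   0.147 ] -20.23991173025388
tl [ 0.5304 -0.2901  0.051 ]
bl [ 0.5732 -0.2217  0.051 ]
tr [ 0.5981 -0.2474  0.051 ]
br [ 0.5581 -0.3039  0.051 ]
foot [ 0.4937 -0.0857  0.011 ] shaft end [ 0.495  -0.0778  0.011 ] [0.5085 0.0254 0.011 ]
```

View pics/o1.png

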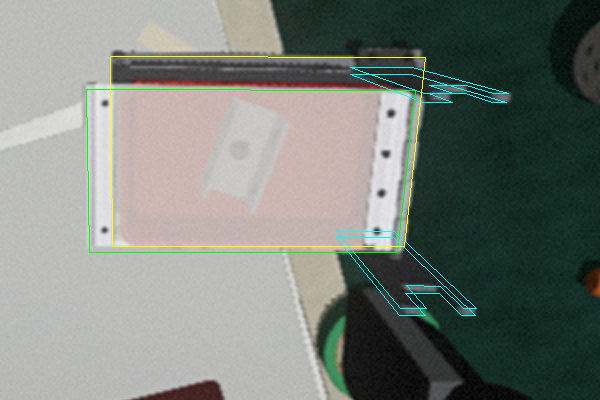

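The overlay fits within about 2 px, and the true pose sits about 2 mm toward +y. I'll take the carrier at (0.5636, -0.273) with yaw -18°. Next is the bar.

Run:
```python
from h import *
go([.519,.108,.16],[.9915,-.130])
```

```text
shift [299.3 -76.8 220.3] turn -10.5
```

Emit:
step_arm --targets "299 -77 220 -10.5;299 -77 220 -10.5;299 -77 220 -10.5;299 -77 220 -10.5;299 -77 220 -10.5;299 -77 220 -10.5;299 -77 220 -10.5;299 -77 220 -10.5;299 -77 220 -10.5;299 -77 220 -10.5;299 -77 220 -10.5;299 -77 220 -10.5"

```text
t: 4.25
tcp_pos: [0.5196, 0.1072, 0.1614]
tool_rot: [0.752, 0.66, 0.001, 0.001]
force: [-0.4, -0.5, -0.6]
finger_gap: 1.001
gripper_force: 0.0
```

Run:
```python
from h import *
s=manip.sense();print(s['t'],s['tcp_pos'],s['qd'])
C,im=snap('wrist','w2')
for k in('bar_grip','bar_mid'):
    m=manip.mark_of('wrist',k)
    print(k,[(round(d['p'],2),np.round(d['position']),atz(C,d['position'],.011)) for d in m[:2]])
for d in manip.masks_of('wrist','bar_grip')[:1]:
    ys,xs=np.nonzero(d['pixels'])
    P=np.array([atz(C,p,.011)[:2] for p in zip(xs[::7],ys[::7])]);c=P.mean(0);u=np.linalg.svd(P-c)[2][0];u*=np.sign(u[1])
    t=(P-c)@u;print('mask',c,u,t.min(),t.max(),'grip c',c+u*(t.max()-.029))
g=cv2.cvtColor(im,cv2.COLOR_RGB2GRAY)
go([.519,.108,.002],[.9915,-.130])
```

```text
4.25 [0.5196 0.1072 0.1614] [-0.0007 -0.002   0.0031  0.0014 -0.0015  0.0013]
bar_grip [(0.62, array([275., 196.]), array([0.5171, 0.1081, 0.011 ]))]
bar_mid [(0.68, array([278., 307.]), array([ 0.5054, -0.0017,  0.011 ]))]
mask [0.5109 0.0537] [0.1192 0.9929] -0.12581083416219285 0.08475343980985145 grip c [0.5175 0.1091]
shift [  0.2  -0.3 159. ] turn 0.0
```

View pics/w2.png

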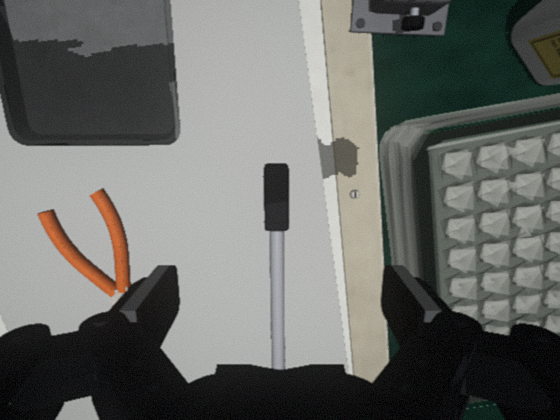

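The grip shows at columns 264–289, rows 163–230, and it is clear of the pliers, so I can go down.

Emit:
step_arm --targets "4 -2.3 50 0;4 -2.3 100 0;4 -2.3 140 0;4 -2.3 158 0;4 -2.3 158 0;4 -2.3 158 0;4 -2.3 158 0"

```text
t: 5.15
tcp_pos: [0.5182, 0.1127, 0.0037]
tool_rot: [0.751, 0.66, 0.001, 0.001]
force: [0.4, -1.1, 0.3]
finger_gap: 1.0
gripper_force: 0.0
```

Emit:
step_arm --targets "0 0 0 0;0 0 0 0;0 0 0 0;0 0 0 0;0 0 0 0;0 0 0 0;0 0 0 0;0 0 0 0;0 0 0 0;0 0 0 0" --gripper 1 --squeeze 100

```text
t: 6.15
tcp_pos: [0.5172, 0.1128, 0.003]
tool_rot: [0.751, 0.66, 0.0, 0.0]
force: [-0.6, 0.9, 5.4]
finger_gap: 0.235
gripper_force: 98.6
```

```bash
cat >> h.py <<'E'
th=np.radians(-18.);c0=np.array([.5636,-.273]);Rc=np.array([[np.cos(th),-np.sin(th)],[np.sin(th),np.cos(th)]])
def car(x,y,z): return np.r_[c0+Rc@np.array([x,y])/1000,z/1000]
def gob(x,z,y=0): go(car(x,y+113,z-8),Rc[:,0])   # bar_mid wanted, carrier mm
E
python3 - <<'E'
from h import *
gob(-160,45)
E
```

```text
shift [-236.   -41.1  -34. ] turn 10.7
```

Emit:
step_arm --targets "0 0 -15 0;0 0 -34 0;-40 -30 -34 3;-80 -41 -34 6;-120 -41 -34 10.7;-160 -41 -34 10.7;-200 -41 -34 10.7;-236 -41 -34 10.7;-236 -41 -34 10.7;-236 -41 -34 10.7;-236 -41 -34 10.7"

```text
t: 7.25
tcp_pos: [0.4454, -0.115, 0.0362]
tool_rot: [0.809, 0.588, -0.0, -0.001]
force: [-0.0, -0.5, -1.3]
finger_gap: 0.23
gripper_force: 98.2
```

Run:
```python
from h import *
s=manip.sense();print(s['t'],s['tcp_pos'],s['ft_torque'])
C,im=snap('wrist');Cs,ims=snap('scene');Ct,imt=snap('top')
for n,CC in(('wrist',C),('scene',Cs),('top',Ct)):
  for k,z in(('flap_lip',.064),('bar_mid',.045)):
    m=manip.mark_of(n,k)
    for d in m[:1]:
        P=atz(CC,d['position'],z);print(n,k,round(d['p'],2),np.round(d['position']),P,'car',Rc.T@(P[:2]-c0)*1000)
a=cv2.resize(imt[170:290,270:430],None,fx=3,fy=3,interpolation=2);b=cv2.resize(ims[120:280,230:390],None,fx=3,fy=3,interpolation=2)[:360]
b=cv2.resize(ims[140:260,260:360],None,fx=3,fy=3,interpolation=2)
cv2.imwrite('pics/c1.png',np.hstack([a,b])[:,:,::-1])
gob(-107,45)
```

```text
7.25 [ 0.4454 -0.115   0.0362] [ 0.1513 -0.0369 -0.0379]
top flap_lip 0.78 [353. 259.] [ 0.4433 -0.2441  0.064 ] car [-123.3125   -9.6554]
shift [-0.3 53.4 -0.7] turn -0.0
```

View pics/c1.png

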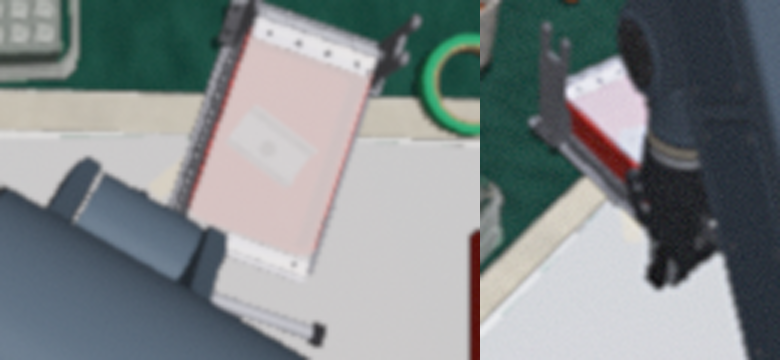

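The top view shows the bar parallel to the lip and in front of it, with the foot at about (376,282). I'll check that against the expected foot position.

Run:
```python
from h import *
Ct=cam('top')
print(proj(Ct,car(-160,-86,45)),proj(Ct,car(-160,-86,25)), 'lip corner exp',proj(Ct,car(-118,-58,67)),'seen',(270+307/3,170+277/3))
```

```text
[374.5526 281.1885] [372.9712 281.0132] lip corner exp [370.928  262.7762] seen (372.3333333333333, 262.3333333333333)
```

Foot and lip corner both match within 2 px. The bar goes in under the lip now.

Emit:
step_arm --targets "0 20 0 0;0 40 0 0;0 53 0 0;0 53 0 0;0 53 0 0"

```text
t: 8.2
tcp_pos: [0.4956, -0.132, 0.0361]
tool_rot: [0.809, 0.588, -0.0, -0.001]
force: [-0.6, 0.2, -2.7]
finger_gap: 0.234
gripper_force: 98.2
```

Emit:
step_arm --targets "0 0 -10 0;0 2 -25 0;0 6 -45 0;0 10 -60 0;0 15 -72 0;0 25 -84 0;0 35 -96 0;0 45 -107 0;0 55 -116 0;0 55 -116 0"

```text
t: 9.2
tcp_pos: [0.5492, -0.1496, 0.1537]
tool_rot: [0.809, 0.587, 0.001, 0.001]
force: [-0.1, -0.2, -2.3]
finger_gap: 0.227
gripper_force: 98.2
```

Run:
```python
from h import *
s=manip.sense();print(s['t'],s['tcp_pos'],s['force'],s['ft_torque'])
gob(102,167)
C,im=snap('top');cv2.imwrite('pics/c2.png',cv2.resize(im[130:310,270:470],None,fx=3,fy=3,interpolation=2)[:,:,::-1])
```

```text
9.2 [ 0.5492 -0.1496  0.1537] [-0.0711 -0.1669 -2.2783] [ 0.2832 -0.0287 -0.0783]
shift [  0.4 153.9  -5. ] turn -0.1
```

View pics/c2.png

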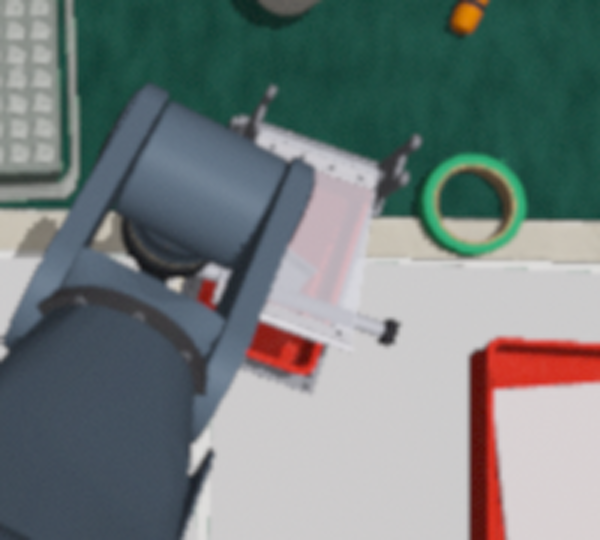

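The flap is riding up on the bar. I'll carry on over the prongs.

Emit:
step_arm --targets "0 15 -8 0;0 30 -15 0;0 45 -20 0;0 60 -22 0;0 75 -23 0;0 90 -23 0;0 105 -22 0;0 120 -20 0;0 137 -16 0;0 154 -6 0;0 154 -6 0;0 154 -6 0"

```text
t: 10.45
tcp_pos: [0.6926, -0.1964, 0.1567]
tool_rot: [0.809, 0.587, -0.002, -0.003]
force: [-2.2, 0.3, -2.8]
finger_gap: 0.231
gripper_force: 98.4
```

Run:
```python
from h import *
s=manip.sense();print(s['t'],s['tcp_pos'],s['force'],s['ft_torque'])
gob(102,167);gob(101,122)
C,im=snap('top');Cs,ims=snap('scene')
print([proj(C,car(102,-86,z)) for z in(167,155)],[proj(Cs,car(102,-86,z)) for z in(167,155)])
a=cv2.resize(im[120:260,300:430],None,fx=4,fy=4,interpolation=2)[:520,:400];b=cv2.resize(ims[90:220,260:360],None,fx=4,fy=4,interpolation=2)
cv2.imwrite('pics/c3.png',np.hstack([a,b])[:,:,::-1])
```

```text
10.45 [ 0.6926 -0.1964  0.1567] [-2.2105  0.339  -2.7991] [ 0.3343  0.2792 -0.3321]
shift [ 0.3  3.  -2.4] turn -0.1
shift [ 0.3  2.2 42.6] turn -0.1
[array([415.6926, 182.1231]), array([414.1903, 183.1499])] [array([320.5458, 128.9415]), array([320.25  , 131.9642])]
```

View pics/c3.png

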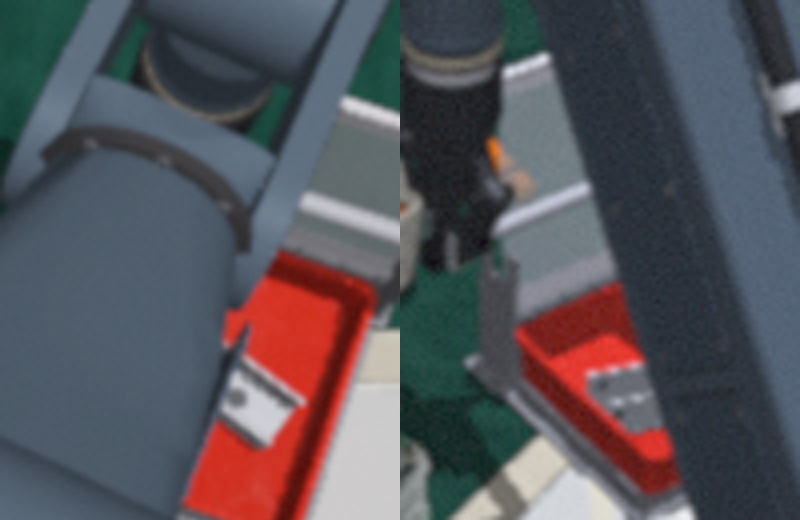

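The flap stands upright against the bar, which is above the slots; the bracket is uncovered in the bin.

Run:
```python
from h import *
C=cam('top')
for y in (20,0,-25,-50):print(y,[proj(C,car(x,y,165)).round(1) for x in(99,90)])
```

```text
20 [array([374.8, 170. ]), array([373.8, 173.2])]
0 [array([382.4, 172.5]), array([381.3, 175.8])]
-25 [array([391.8, 175.6]), array([390.8, 178.9])]
-50 [array([401.4, 178.8]), array([400.4, 182.1])]
```

Emit:
step_arm --targets "0 3 0 0;0 3 10 0;0 3 20 0;0 3 28 0;0 3 34 0;0 3 38 0;0 3 38 0"

```text
t: 11.25
tcp_pos: [0.6971, -0.1978, 0.1191]
tool_rot: [0.809, 0.587, -0.001, -0.001]
force: [-4.3, 1.1, 0.3]
finger_gap: 0.23
gripper_force: 98.7
```

Run:
```python
from h import *
s=manip.sense();print(s['t'],s['tcp_pos'],s['force'],s['ft_torque'])
gob(98,121.5)
C,im=snap('top')
for p in((376,0),):pass
for y in (10,-25,-50,-86):print(y,[proj(C,car(x,y,124)).round(1) for x in(99,91)])
a=cv2.resize(im[150:240,350:430],None,fx=6,fy=6,interpolation=2)
cv2.imwrite('pics/c4.png',a[:,:,::-1])
```

```text
11.25 [ 0.6971 -0.1978  0.1191] [-4.2692  1.0726  0.3063] [ 0.0885  0.6769 -0.7476]
shift [ 0.2 -5.7  5.6] turn -0.1
10 [array([375., 175.]), array([374.1, 177.8])]
-25 [array([387.8, 179.3]), array([386.9, 182.1])]
-50 [array([396.9, 182.3]), array([396.1, 185.2])]
-86 [array([410.1, 186.8]), array([409.3, 189.6])]
```

View pics/c4.png

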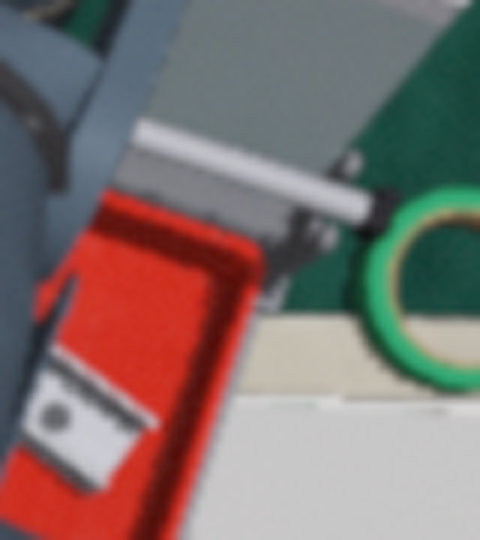

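The bar lies between the far rest's prongs, at about (405,187), so I'll lower it the last few millimetres and release.

Emit:
step_arm --targets "0 -2 3 0;0 -4 5 0;0 -4 6 0;0 -4 6 0"

```text
t: 11.7
tcp_pos: [0.6943, -0.197, 0.1144]
tool_rot: [0.809, 0.587, 0.0, 0.0]
force: [-2.6, 1.0, 0.6]
finger_gap: 0.232
gripper_force: 98.7
```

Emit:
step_arm --targets "0 0 1.5 0;0 0 2 0;0 0 2 0"

```text
t: 12.0
tcp_pos: [0.6946, -0.1971, 0.1131]
tool_rot: [0.809, 0.587, 0.0, 0.001]
force: [-3.6, 0.7, 3.4]
finger_gap: 0.23
gripper_force: 99.2
```

Emit:
step_arm --targets "0 0 0 0;0 0 0 0;0 0 0 0;0 0 0 0;0 0 0 0" --gripper 0

```text
t: 12.5
tcp_pos: [0.6945, -0.197, 0.1122]
tool_rot: [0.809, 0.588, 0.0, 0.0]
force: [0.7, 0.6, -1.5]
finger_gap: 0.995
gripper_force: 0.0
```

Run:
```python
from h import *
s=manip.sense();print(s['t'],s['tcp_pos'],s['force'],s['finger_gap'])
go(car(0,40,300),Rc[:,0])
```

```text
12.5 [ 0.6945 -0.197   0.1122] [ 0.7287  0.5545 -1.5185] 0.9954653893726813
shift [ -72.8 -100.9 -187.8] turn -0.0
```

Emit:
step_arm --targets "0 0 -40 0;0 0 -90 0;0 0 -140 0;0 -40 -160 0;0 -80 -180 0;-30 -110 -188 0;-73 -110 -188 0;-73 -110 -188 0;-73 -110 -188 0;-73 -110 -188 0"

```text
t: 13.5
tcp_pos: [0.5673, -0.2318, 0.3001]
tool_rot: [0.809, 0.588, 0.0, -0.0]
force: [0.4, -0.1, -0.1]
finger_gap: 1.006
gripper_force: 0.0
```

Run:
```python
from h import *
s=manip.sense();print(s['t'],s['tcp_pos'],s['qd'])
C,im=snap('wrist');cv2.imwrite('pics/w5.png',im[:,:,::-1])
for k,z in(('bracket_center',.032),('bar_mid',.1215),('rest_mid',.1215)):
    for d in manip.mark_of('wrist',k)[:1]:
        P=atz(C,d['position'],z);print(k,round(d['p'],2),np.round(d['position']),P,'car',Rc.T@(P[:2]-c0)*1000)
for d in manip.masks_of('wrist','bracket_center')[:1]:
    m=d['pixels'].astype(np.uint8);cs=max(cv2.findContours(m,0,2)[0],key=cv2.contourArea)
    print('mask',d['p'],m.sum(),cv2.minAreaRect(cs),cv2.approxPolyDP(cs,4,True)[:,0].tolist())
```

```text
13.5 [ 0.5673 -0.2318  0.3001] [ 0.0152  0.0045 -0.0004 -0.0038  0.0024 -0.0018]
bracket_center 0.69 [280. 205.] [ 0.5568 -0.2674  0.032 ] car [-8.21   3.175]
bar_mid 0.68 [386. 234.] [ 0.6548 -0.307   0.1215] car [97.2644 -4.1309]
rest_mid 0.62 [387. 231.] [ 0.6572 -0.3047  0.1215] car [98.8076 -1.1832]
mask 0.66 1942 ((280.9707946777344, 204.9185791015625), (35.135135650634766, 61.864871978759766), 18.924646377563477) [[276, 171], [257, 228], [263, 223], [282, 229], [286, 239], [305, 183]]
```

View pics/w5.png

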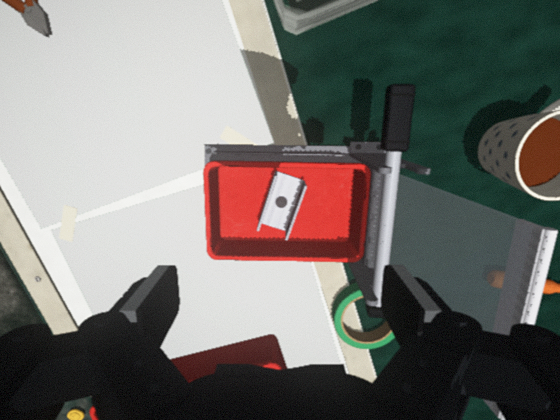

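The wrist view shows the bar seated, with its grip at (399,115), and the flap held up. The bracket is at (281,205), turned about 19°, well inside the bin.

Run:
```python
from h import *
C=cam('wrist')
for z in(.032,.042,.051):print(atz(C,(281,205),z))
P=atz(C,(281,205),.044);go([P[0],P[1],.020])
a=atz(C,(276,171),.051)-atz(C,(257,228),.051);b=atz(C,(305,183),.051)-atz(C,(286,239),.051)
print(np.linalg.norm(a),np.linalg.norm(b),[np.degrees(np.arctan2(v[1],v[0])) for v in(a,b)])
go(P,[b[1]+a[1],-b[0]-a[0]])
```

```text
[ 0.5582 -0.268   0.032 ]
[ 0.5589 -0.2655  0.042 ]
[ 0.5596 -0.2633  0.051 ]
shift [-34.6   2.6 280. ] turn 0
0.0730569801428818 0.07270851271990762 [np.float64(53.59879003619821), np.float64(54.646221996942685)]
shift [-34.6   2.6 256. ] turn 17.9
```

Emit:
step_arm --targets "-33 2.6 20 8;-33 2.6 60 16;-33 2.6 110 18;-33 2.6 160 18;-33 2.6 200 18;-33 2.6 235 18;-33 2.6 260 18;-33 2.6 280 18;-33 2.6 280 18;-33 2.6 280 18"

```text
t: 14.75
tcp_pos: [0.5596, -0.2642, 0.0202]
tool_rot: [0.891, 0.454, -0.0, -0.0]
force: [0.8, -0.6, -0.2]
finger_gap: 1.0
gripper_force: 0.0
```

Emit:
step_arm --targets "0 0 0 0;0 0 0 0;0 0 0 0;0 0 0 0;0 0 0 0;0 0 0 0;0 0 0 0" --gripper 1 --squeeze 60

```text
t: 15.45
tcp_pos: [0.5602, -0.2651, 0.0217]
tool_rot: [0.891, 0.454, 0.001, 0.001]
force: [-0.6, 0.6, 5.6]
finger_gap: 0.46
gripper_force: 62.4
```

Emit:
step_arm --targets "0 0 -30 0;0 0 -70 0;0 0 -110 0;0 0 -150 0;0 0 -180 0;0 0 -180 0"

```text
t: 16.05
tcp_pos: [0.5617, -0.2661, 0.2054]
tool_rot: [0.891, 0.454, 0.002, 0.005]
force: [-0.1, -0.1, -0.7]
finger_gap: 0.455
gripper_force: 61.8
```

Run:
```python
from h import *
s=manip.sense();print(s['t'],s['tcp_pos'],s['finger_gap'],s['gripper_force'],s['force'])
Ct,im=snap('top')
for d in manip.masks_of('top','tray')[:2]:
    m=d['pixels'].astype(np.uint8);cs=max(cv2.findContours(m,0,2)[0],key=cv2.contourArea)
    r=cv2.minAreaRect(cs);B=[atz(Ct,p,.012)[:2] for p in cv2.boxPoints(r)];print(d['p'],r,atz(Ct,r[0],.012),np.array(B))
go([.395,.290,.16],[.99,-.144])
```

```text
16.05 [ 0.5617 -0.2661  0.2054] 0.4553132812159281 61.763949394226074 [-0.1425 -0.115  -0.7349]
0.75 ((145.79815673828125, 272.1605224609375), (61.16880416870117, 51.9592170715332), 9.865806579589844) [0.3953 0.3283 0.012 ] [[0.3375 0.4203]
 [0.48   0.4083]
 [0.4541 0.2348]
 [0.3128 0.2504]]
0.68 ((373.1400146484375, 155.47998046875), (12.40000057220459, 33.400001525878906), 36.86989212036133) [ 0.7473 -0.3145  0.012 ] [[ 0.7172 -0.2702]
 [ 0.8001 -0.3304]
 [ 0.7777 -0.3592]
 [ 0.6954 -0.2989]]
shift [ 351.6 -458.7   40.4] turn -27.8
```

Emit:
step_arm --targets "352 -459 0 -28;352 -459 0 -28;352 -459 0 -28;352 -459 0 -28;352 -459 0 -28;352 -459 0 -28;352 -459 0 -28;352 -459 0 -28;352 -459 0 -28;352 -459 0 -28;352 -459 0 -28;352 -459 0 -28"

```text
t: 17.35
tcp_pos: [0.3922, 0.2925, 0.1982]
tool_rot: [0.754, 0.657, -0.002, -0.001]
force: [0.1, -0.6, -0.5]
finger_gap: 0.456
gripper_force: 61.7
```

Emit:
step_arm --targets "0 0 20 0;0 0 60 0;0 0 100 0;0 0 100 0;0 0 100 0"

```text
t: 17.85
tcp_pos: [0.3939, 0.2896, 0.0989]
tool_rot: [0.755, 0.656, -0.002, -0.001]
force: [0.1, 0.7, -0.7]
finger_gap: 0.459
gripper_force: 61.6
```

Run:
```python
from h import *
s=manip.sense();print(s['t'],s['tcp_pos'],s['finger_gap'],s['gripper_force'],s['force'])
C,im=snap('wrist');cv2.imwrite('pics/w6.png',im[:,:,::-1])
for d in manip.masks_of('wrist','tray')[:1]:
    m=d['pixels'];ys,xs=np.nonzero(m);print([ (int(r),int(xs[ys==r].min()),int(xs[ys==r].max())) for r in range(ys.min(),ys.max(),40)])
go([.395,.290,.013],[.99,-.144])
```

```text
17.85 [0.3939 0.2896 0.0989] 0.4588483535216792 61.56604528427124 [ 0.0632  0.7409 -0.6715]Traceback (most recent call last):
  File "<stdin>", line 5, in <module>
    return umr_minimum(a, axis, None, out, keepdims, initial, where)
ValueError: zero-size array to reduction operation minimum which has no identity
```

View pics/w6.png

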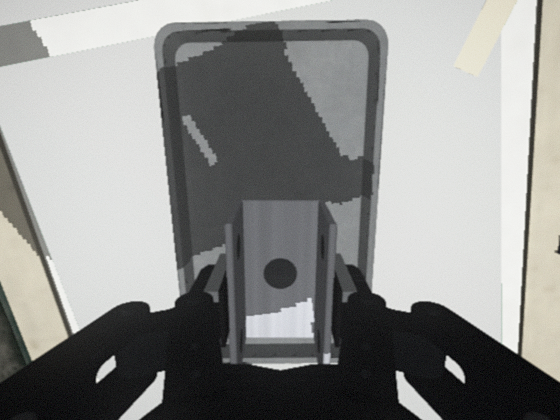

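The bracket is held square at column 280, and the tray's inside spans about columns 178–372, so it is centred. I'll lower it.

Emit:
step_arm --targets "0 0 40 0;0 0 70 0;0 0 80 0;0 0 85 0;0 0 87.5 0;0 0 87.5 0;0 0 87.5 0"

```text
t: 18.65
tcp_pos: [0.3961, 0.2906, 0.0139]
tool_rot: [0.755, 0.656, 0.001, 0.0]
force: [-0.5, 0.3, -1.0]
finger_gap: 0.459
gripper_force: 61.7
```

Emit:
step_arm --targets "0 0 1.5 0;0 0 2.5 0;0 0 2.5 0"

```text
t: 18.95
tcp_pos: [0.3958, 0.2905, 0.0115]
tool_rot: [0.755, 0.656, 0.001, 0.0]
force: [-0.7, -1.0, 7.5]
finger_gap: 0.459
gripper_force: 62.8
```

Emit:
step_arm --targets "0 0 0 0;0 0 0 0;0 0 0 0;0 0 0 0" --gripper 0.3

```text
t: 19.35
tcp_pos: [0.3953, 0.2902, 0.0102]
tool_rot: [0.755, 0.656, -0.0, -0.0]
force: [0.1, -1.0, 0.6]
finger_gap: 0.699
gripper_force: 0.0
```

Emit:
step_arm --targets "0 0 -30 0;0 0 -70 0;0 0 -110 0;0 0 -140 0;0 0 -150 0;0 0 -150 0"

```text
t: 19.95
tcp_pos: [0.396, 0.2906, 0.1614]
tool_rot: [0.755, 0.656, 0.002, 0.0]
force: [0.1, -0.2, -0.3]
finger_gap: 0.699
gripper_force: 0.0
```

Run:
```python
from h import *
s=manip.sense();print(s['t'],s['tcp_pos'],s['force'])
C,im=snap('wrist')
for k,z in(('bracket_center',.021),('plunger_top',.071)):
    for d in manip.mark_of('wrist',k)[:1]: print(k,d['p'],d['position'],atz(C,d['position'],z))
for n in('top','scene'):
    Cc,_=snap(n)
    for k,z in(('bracket_center',.021),('plunger_top',.071)):
        for d in manip.mark_of(n,k)[:1]: print(n,k,round(d['p'],2),d['position'],atz(Cc,d['position'],z))
go([.638,.268,.17])
```

```text
19.95 [0.396  0.2906 0.1614] [ 0.0516 -0.247  -0.2513]
bracket_center 0.78 [279.1, 202.1] [0.3965 0.2884 0.021 ]
top bracket_center 0.62 [158.7, 273.8] [0.3917 0.2889 0.021 ]
top plunger_top 0.61 [167.0, 179.5] [0.6494 0.2695 0.071 ]
scene bracket_center 0.58 [250.2, 340.2] [0.3975 0.285  0.021 ]
scene plunger_top 0.64 [179.3, 275.3] [0.6432 0.2702 0.071 ]
shift [ 12.2 243.7 -10.9] turn 0
```

Emit:
step_arm --targets "12 244 -60 0;12 244 -60 0;12 244 -60 0;12 244 -60 0;12 244 -60 0;12 244 -60 0;12 244 -60 0;12 244 -60 0" --gripper 1 --squeeze 40

```text
t: 21.2
tcp_pos: [0.6366, 0.2679, 0.219]
tool_rot: [0.755, 0.656, -0.002, -0.001]
force: [-0.4, -0.1, 0.9]
finger_gap: -0.003
gripper_force: 0.0
```

Run:
```python
from h import *
s=manip.sense();print(s['t'],s['tcp_pos'],s['finger_gap'])
C,im=snap('wrist');cv2.imwrite('pics/w7.png',im[:,:,::-1])
for d in manip.mark_of('wrist','plunger_top')[:2]:
    for z in(.071,.077):
        P=atz(C,d['position'],z);print(d['p'],d['position'],P);go([P[0],P[1],.09])
```

```text
21.2 [0.6366 0.2679 0.219 ] -0.0029186411025196777
0.68 [282.2, 202.7] [0.6385 0.2627 0.071 ]
shift [ -5.2   3.1 129.4] turn 0
0.68 [282.2, 202.7] [0.6386 0.2642 0.077 ]
shift [ -3.7   3.1 129.4] turn 0
```

View pics/w7.png

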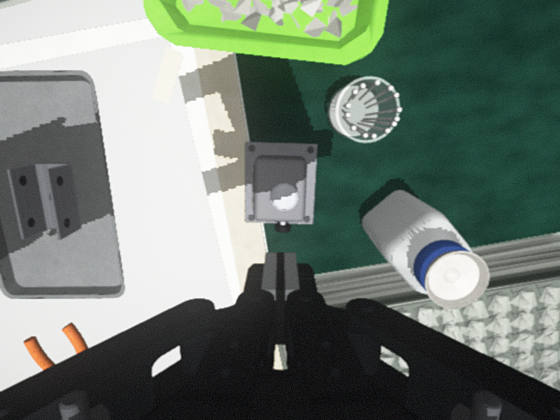

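The plunger head is at about (285,197), and the bracket stands upright in the tray at (45,200). I'll press straight down.

Emit:
step_arm --targets "-2 4 50 0;-2 4 95 0;-2 4 125 0;-2 4 138 0;-2 4 138 0;-2 4 138 0"

```text
t: 21.9
tcp_pos: [0.643, 0.266, 0.0838]
tool_rot: [0.755, 0.656, 0.001, 0.001]
force: [0.2, 0.9, 0.6]
finger_gap: 0.002
gripper_force: 0.0
```

Emit:
step_arm --targets "0 0 5 0;0 0 9 0;0 0 12 0;0 0 15 0;0 0 15 0;0 0 15 0"

```text
t: 22.5
tcp_pos: [0.6427, 0.2656, 0.0678]
tool_rot: [0.755, 0.656, 0.0, 0.0]
force: [0.0, 0.7, 2.6]
finger_gap: -0.001
gripper_force: 1.4
```

Emit:
step_arm --targets "0 0 4 0;0 0 7 0;0 0 9 0;0 0 10 0;0 0 10 0;0 0 10 0"

```text
t: 23.1
tcp_pos: [0.6429, 0.2656, 0.0591]
tool_rot: [0.755, 0.656, 0.001, 0.0]
force: [-1.2, -0.3, 10.3]
finger_gap: 0.001
gripper_force: 5.5
```

Emit:
step_arm --targets "0 0 1 0;0 0 1.5 0;0 0 1.5 0;0 0 1.5 0"

```text
t: 23.5
tcp_pos: [0.6429, 0.2656, 0.059]
tool_rot: [0.755, 0.656, 0.001, 0.001]
force: [-3.8, -1.6, 16.9]
finger_gap: 0.002
gripper_force: 8.5
```

Emit:
step_arm --targets "0 0 -20 0;0 0 -60 0;0 0 -110 0;0 0 -160 0;0 0 -210 0;0 0 -210 0" --gripper 0

```text
t: 24.1
tcp_pos: [0.6465, 0.2665, 0.2745]
tool_rot: [0.755, 0.656, 0.007, 0.004]
force: [0.8, 0.2, 0.9]
finger_gap: 0.993
gripper_force: 0.0
```

Run:
```python
from h import *
s=manip.sense();print(s['t'],s['tcp_pos'],s['force'])
go([.6945,-.197,.27],Rc[:,0])
```

```text
24.1 [0.6465 0.2665 0.2745] [0.7839 0.1688 0.8769]
shift [-452.3  112.3    3.5] turn 10.0
```

Emit:
step_arm --targets "-452 112 0 10;-452 112 0 10;-452 112 0 10;-452 112 0 10;-452 112 0 10;-452 112 0 10;-452 112 0 10;-452 112 0 10;-452 112 0 10;-452 112 0 10;-452 112 0 10;-452 112 0 10"

```text
t: 25.3
tcp_pos: [0.6892, -0.1965, 0.2644]
tool_rot: [0.809, 0.587, -0.0, -0.002]
force: [-0.5, 0.8, 0.7]
finger_gap: 1.0
gripper_force: 0.0
```

Run:
```python
from h import *
s=manip.sense();print(s['t'],s['tcp_pos'],s['qd'])
C,im=snap('wrist')
for d in manip.mark_of('wrist','bar_grip')[:1]: print(d['p'],d['position'],atz(C,d['position'],.1215),proj(C,car(98,109,121.5)))
go([.6945,-.197,.113],Rc[:,0])
```

```text
25.3 [ 0.6892 -0.1965  0.2644] [ 0.0322 -0.0167  0.0069 -0.0003 -0.0004 -0.0009]
shift [ -0.3   5.5 152.3] turn 0.1
```

Emit:
step_arm --targets "0 5 40 0;0 5 80 0;0 5 115 0;0 5 140 0;0 5 150 0;0 5 152 0;0 5 152 0"

```text
t: 26.1
tcp_pos: [0.6955, -0.1986, 0.115]
tool_rot: [0.809, 0.588, 0.001, 0.001]
force: [1.6, -0.8, -0.1]
finger_gap: 1.003
gripper_force: 0.0
```

Emit:
step_arm --targets "0 0 0 0;0 0 0 0;0 0 0 0;0 0 0 0;0 0 0 0;0 0 0 0;0 0 0 0;0 0 0 0;0 0 0 0" --gripper 1 --squeeze 100

```text
t: 27.0
tcp_pos: [0.6932, -0.1988, 0.1141]
tool_rot: [0.809, 0.587, -0.001, -0.001]
force: [-4.8, 2.4, 4.9]
finger_gap: 0.229
gripper_force: 97.2
```

Emit:
step_arm --targets "0 4 -5 0;0 5 -12 0;0 5 -22 0;0 5 -34 0;0 5 -46 0;0 5 -52 0;0 5 -52 0"

```text
t: 27.7
tcp_pos: [0.7009, -0.2017, 0.1685]
tool_rot: [0.809, 0.587, 0.001, 0.002]
force: [-1.2, 0.4, -0.1]
finger_gap: 0.232
gripper_force: 97.1
```

Run:
```python
from h import *
s=manip.sense();print(s['t'],s['tcp_pos'],s['force'],s['ft_torque'])
gob(85,180);gob(-107,50);gob(-165,45)
```

```text
27.7 [ 0.7009 -0.2017  0.1685] [-1.2448  0.3718 -0.0855] [ 0.1669  0.2221 -0.0653]
shift [  2.7 -23.5  -3.7] turn -0.0
shift [   2.7 -216.2  125.3] turn -0.0
shift [   2.6 -274.2  130. ] turn -0.0
```

Emit:
step_arm --targets "0 -23 -5 0;0 -42 -8 0;0 -61 -10 0;0 -85 -9 0;0 -109 -7 0;0 -135 3 0;0 -159 15 0;0 -175 28 0;0 -189 43 0;0 -200 58 0;0 -200 58 0"

```text
t: 28.8
tcp_pos: [0.5071, -0.138, 0.1064]
tool_rot: [0.809, 0.587, -0.001, -0.002]
force: [-0.5, -0.6, -2.2]
finger_gap: 0.234
gripper_force: 97.9
```

Emit:
step_arm --targets "0 -6 20 0;0 -10 35 0;0 -13 50 0;0 -15 62 0;0 -15 67 0;0 -15 67 0;0 -15 67 0"

```text
t: 29.5
tcp_pos: [0.4963, -0.135, 0.0415]
tool_rot: [0.809, 0.587, 0.001, 0.001]
force: [-0.2, 0.4, -2.0]
finger_gap: 0.231
gripper_force: 98.0
```

Run:
```python
from h import *
s=manip.sense();print(s['t'],s['tcp_pos'],s['force'],s['ft_torque'])
gob(-107,50);gob(-165,45)
```

```text
29.5 [ 0.4963 -0.135   0.0415] [-0.1949  0.3935 -1.9598] [ 0.1274 -0.05   -0.0099]
shift [ 2.5 -0.4 -0.5] turn -0.0
shift [  2.5 -58.4   4.4] turn -0.0
```

Emit:
step_arm --targets "0 -20 0 0;0 -40 2 0;0 -58 2 0;0 -58 2 0;0 -58 2 0"

```text
t: 30.0
tcp_pos: [0.4414, -0.1172, 0.0395]
tool_rot: [0.809, 0.587, 0.001, 0.002]
force: [0.6, -0.7, -1.7]
finger_gap: 0.231
gripper_force: 98.1
```

Run:
```python
from h import *
s=manip.sense();print(s['t'],s['tcp_pos'],s['force'],s['ft_torque'])
go([.5175,.1128,.040],[.9915,-.13])
```

```text
30.0 [ 0.4414 -0.1172  0.0395] [ 0.5658 -0.7318 -1.6558] [ 0.1085 -0.043  -0.0068]
shift [242.2   1.   -0.6] turn -10.6
```

Emit:
step_arm --targets "45 0 0 0;90 0 0 0;135 0 0 0;180 0 0 -4;220 1 0 -8;242 1 0 -10.6;242 1 0 -10.6;242 1 0 -10.6;242 1 10 -10.6;242 1 20 -10.6;242 1 28 -10.6;242 1 28 -10.6"

```text
t: 31.2
tcp_pos: [0.5145, 0.1126, 0.0092]
tool_rot: [0.752, 0.659, -0.001, -0.001]
force: [-1.1, -0.2, -0.9]
finger_gap: 0.228
gripper_force: 98.0
```

Emit:
step_arm --targets "0 0 3 0;0 0 6 0;0 0 8 0;0 0 8 0"

```text
t: 31.6
tcp_pos: [0.516, 0.1132, 0.0047]
tool_rot: [0.752, 0.66, 0.0, 0.0]
force: [-2.0, -1.2, 12.6]
finger_gap: 0.232
gripper_force: 99.6
```

Emit:
step_arm --targets "0 0 -1 0;0 0 -1 0;0 0 -1 0;0 0 -1 0;0 0 -1 0" --gripper 0

```text
t: 32.1
tcp_pos: [0.5157, 0.1135, 0.0036]
tool_rot: [0.752, 0.66, -0.0, -0.0]
force: [0.5, 0.1, -0.1]
finger_gap: 1.001
gripper_force: 0.0
```

Emit:
step_arm --targets "0 0 -30 0;0 0 -70 0;0 0 -110 0;0 0 -150 0;0 0 -200 0;-40 -40 -250 0;-80 -80 -300 0;-80 -80 -300 0;-80 -80 -300 0;-80 -80 -300 0"

```text
t: 33.1
tcp_pos: [0.4261, 0.0443, 0.3045]
tool_rot: [0.752, 0.659, 0.001, 0.001]
force: [-0.0, 0.2, -0.1]
finger_gap: 1.0
gripper_force: 0.0
```

Run:
```python
from h import *
s=manip.sense();print(s['t'],s['tcp_pos'],s['force'])
C,a=snap('wrist');_,b=snap('top');_,d=snap('scene')
o=np.hstack([cv2.resize(b[100:340,90:490],(400,240)),cv2.resize(a,(320,240))])
o2=np.hstack([d[60:360,100:500],cv2.resize(a[150:375,60:300],(320,300))])
cv2.imwrite('pics/f.png',np.vstack([o,o2])[:,:,::-1])
```

```text
33.1 [0.4261 0.0443 0.3045] [-0.048   0.2343 -0.1233]
```

View pics/f.png

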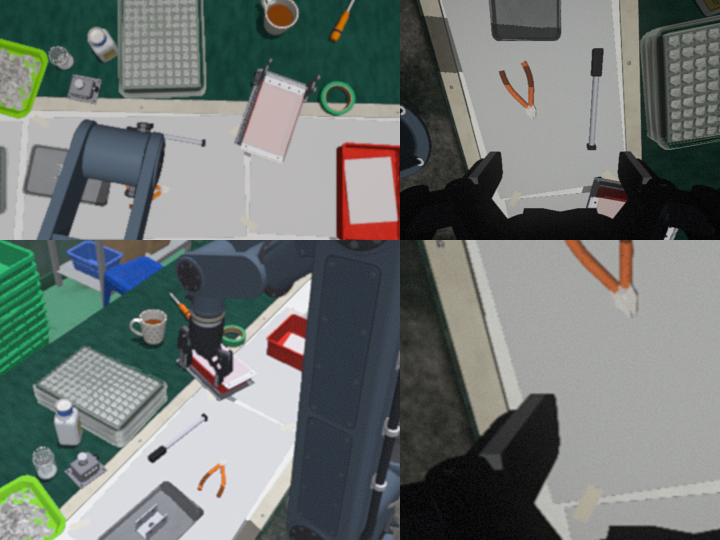

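The final picture shows the flap shut over the bin, the bar flat on the bench, and the bracket in the tray. The bottle, jar and tape look where they were at the start. I'm handing the job in.

```bash
python3 -c "
from station import manip
print(manip.sign_off())"
```

```text
the job is handed in; nothing more can be done
None
```

I finished the job in the order you gave and handed it in at about 33 s of the 72 s: the bracket stands flat in the tray, the plunger was pressed to its stop, the flap is shut, and the bar lies flat on the bench clear of the bin.

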